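# Make up two phone repair kits

### The job

Make up the two repair kits from the parts on the bench: the black battery and the amber jar go into the red tray, the silver battery and the grey screw drawer into the blue tray. Lay each battery flat, label up, lengthwise within the yellow battery outline of its tray, and stand the jar in the round white outline and the drawer, upright, lengthwise within the rectangular white outline. Leave the white jar, the phone and the mouse where they are.

Things in the scene. Friction and masses are not known exactly. Their poses are not given: they have to be found in the camera images.
- black_battery_mid (a point): Black phone battery with a yellow label, 75 x 42 mm, 8 mm thick, lying flat, label up. This point is its centre, 4 mm above its underside; x along its length (gold contact strip at the +x end; either end may face either way), z up.
- silver_battery_mid (a point): Silver (mid grey) phone battery with a white label, 75 x 42 mm, 8 mm thick, lying flat, label up. This point is its centre, 4 mm above its underside; x along its length (gold contact strip at the +x end; either end may face either way), z up.
- amber_jar_mid (a point): Small closed jar, amber brown with an orange-brown cap and a paper band, 34 mm in diameter, 42 mm high, upright. This point is its centre, 21 mm above its underside; z up.
- screw_drawer_mid (a point): Small grey open-topped drawer of loose-looking screws (they are fixed in it), 60 mm long (x), 40 mm wide (y), 28 mm high, walls 3 mm, with a white pull tab at its -x end that stands out 7 mm. This point is its centre, 14 mm above its underside; z up.
- white_jar_mid (a point): Small closed jar, all white, 34 mm in diameter, 42 mm high, upright: surplus stock, not part of a kit. This point is its centre, 21 mm above its underside.
- red_tray: Red job tray, 220 mm long in its own y, 140 mm in its own x, with a rim 5 mm wide and 10 mm high all round and a flat floor 4 mm above the bench; it is fixed. Origin: centre of its underside, at bench height; z up. Two bays are printed on its floor: at (x 0, y +52 mm) the battery bay, a yellow outline 99 mm in x by 66 mm in y; at (x 0, y -52 mm) the jar bay, a round white outline 60 mm in diameter.
- blue_tray: Blue job tray, 220 mm long in its own y, 140 mm in its own x, with a rim 5 mm wide and 10 mm high all round and a flat floor 4 mm above the bench; it is fixed. Origin: centre of its underside, at bench height; z up. Two bays are printed on its floor: at (x 0, y +52 mm) the battery bay, a yellow outline 99 mm in x by 66 mm in y; at (x 0, y -52 mm) the drawer bay, a white outline 84 mm in x by 64 mm in y.
- phone: Bystander: black phone lying flat, 146 (x) x 71 (y) x 8 mm. Origin: centre of its underside.
- mouse: Bystander: black and grey computer mouse, 100 (x) x 60 (y) x 32 mm. Origin: centre of its underside.

How it is judged (in metres and radians):
At the end, for the whole second after the job is handed in: Black battery and amber jar in the red tray, silver battery and drawer in the blue tray, each upright (0.15 rad), at rest on the floor of its own bay, within 14 mm of its centre along each tray axis; batteries and drawer lengthwise within 0.48 rad; white jar, phone, mouse moved under 20 mm (z of black_battery_mid in the frame of red_tray between 0.003 and 0.013 m and angle between each of black_battery_mid, amber_jar_mid, silver_battery_mid, screw_drawer_mid's own z axis and vertical below 0.15 rad and x of black_battery_mid in the frame of red_tray between -0.014 and 0.014 m and y of black_battery_mid in the frame of red_tray between 0.038 and 0.066 m and angle between the x axis of black_battery_mid and the x axis of red_tray, either way round below 0.48 rad and linear speed of each of black_battery, amber_jar, silver_battery, screw_drawer below 0.02 m/s and angular speed of each of black_battery, amber_jar, silver_battery, screw_drawer below 0.2 rad/s and z of amber_jar_mid in the frame of red_tray between 0.02 and 0.03 m and x of amber_jar_mid in the frame of red_tray between -0.014 and 0.014 m and y of amber_jar_mid in the frame of red_tray between -0.066 and -0.038 m and z of silver_battery_mid in the frame of blue_tray between 0.003 and 0.013 m and x of silver_battery_mid in the frame of blue_tray between -0.014 and 0.014 m and y of silver_battery_mid in the frame of blue_tray between 0.038 and 0.066 m and angle between the x axis of each of silver_battery_mid, screw_drawer_mid and the x axis of blue_tray, either way round below 0.48 rad and z of screw_drawer_mid in the frame of blue_tray between 0.013 and 0.023 m and x of screw_drawer_mid in the frame of blue_tray between -0.014 and 0.014 m and y of screw_drawer_mid in the frame of blue_tray between -0.066 and -0.038 m and distance of each of white_jar_mid, phone, mouse from where it was at the start of the episode below 0.02 m); the robot touches nothing.
It fails at once if the white jar is moved by more than 20 mm (distance of white_jar_mid from where it was at the start of the episode above 0.02 m).
It fails at once if the phone is moved by more than 20 mm (distance of phone from where it was at the start of the episode above 0.02 m).
It fails at once if the mouse is moved by more than 20 mm (distance of mouse from where it was at the start of the episode above 0.02 m).
It also fails if it takes over 106 s, if anything falls off the work surface, if the arm or the gripper's body presses on something with over 40 N, if the wrist force passes 120 N, or if a joint passes its speed limit or range.

### The arm

A 6-joint arm with a two-finger parallel gripper is mounted at the origin on the work surface. World frame = base frame: x ahead of the robot, y to its left, z up, the work surface at z = 0. Lengths are in mm, angles in rad, forces in N, time in s.
With the tool pointing down it reaches from about 350 to 775 mm from the base axis. Payload 7.3 kg.
Tool frame: the origin (TCP) lies at the very end of the fingers, on their centre line; the grasp point (between the pads) lies 19 mm behind it (bot.grip_point_offset is the distance from the TCP to the grasp point, in mm); z points along the fingers, y is the line along which they close (so a half turn about z gives the same grasp; the last joint's range is limited). The gripper opens to 92 mm and grips with 3 to 60 N. Pads are 19 mm wide; open, the fingers measure 130 mm over their backs; the gripper's body (75 mm by 190 mm) begins 47 mm behind the grasp point.
Start: joints at [-1.373, 0.342, 1.524, -0, 1.275, -0.146], TCP at [176.983, -494.289, 226.741] pointing down, gripper open.
Joint ranges: [-2.53, 2.53], [-0.77, 2.02], [0.04, 2.7], [-1, 4.14], [0.28, 2.66], [-3.11, 3.11]. Speed limits (rad/s): [2.57, 2.57, 3.14, 3.14, 3.14, 3.14].

### API

Orientations are given as [roll, pitch, yaw] about the fixed x, y, z axes, in that order (R = Rz(yaw) Ry(pitch) Rx(roll)).
In Python, from plant import bot gives the robot as it stands. The module is installed in compiled form; this text tells all that it offers.
- The arm moves only by the shell command python3 -m jog 'ROWS' [OPENING]. ROWS is JSON, a list of rows, each a list of 6 numbers: the shift along the tool's x, y, z in mm, then the turn, a rotation vector about the tool's x, y, z in rad. In form: [[dx, dy, dz, rx, ry, rz], ...]. A call has 1 to 12 rows; each row shifts and turns the commanded pose from where the row before left it, along the tool's axes as they then stand; what a row does not reach is not made up. A row lasts 1/10 s, in which the tool goes at most 50 mm and 8.59 degrees, less where a joint would pass 70% of its speed; a pose out of reach is approached as far as the arm can. A call with a gripper value outside its range is refused whole. OPENING is the opening in per cent of the stroke, from 0 (shut) to 100 (fully open), set as the call begins (- or left out, the last holds). The fingers move at their own pace and stop on an object; the grip force is fixed at half the most. Time passes only in rows, so rows that do not move let the fingers close. It gives the time, the measured TCP pose, the force, the opening and the grip force at its end, in the units of the state.
- bot.get_obs(): the state, without advancing time (a new reading comes with each control period).
- bot.capture(name): name is "side" or "top"; returns the picture (420x560x3 uint8, red, green, blue); there is no depth.
- bot.camera_model(name): a dict with "fx", "fy", "cx", "cy" (pixels), "position" and "orientation" of the camera in the world. Camera axes: x right, y down, z forward; pixel columns grow to the right and rows downward; lengths in mm; the calibration is good to about 2 mm. A picture is of the moment at which its call begins. camera_model takes no time and is no camera call.
- bot.close_job(): hands the job in; it is judged then, once.
Trained networks look in the newest picture that a camera, given by its name, has taken for a name from the list of things; names that differ only in an ending like _2 or _b are one class to them, and where a whole thing is asked for, a point or a joint stands for the part that bears it (a point fixed in the world has none). Each returns a list of dicts, best first, with "p" (0 to 1); they miss things now and then, are a little off and sometimes report something else, mostly with a low value. They report only what shows in the picture. A call takes as long as a camera call.
- bot.outline_of(target, camera): "mask" (420x560 bool, what is visible of it) and "pixel" ([column, row] in pixels, amid what is visible of it).
The state is a dict: "time": time; "joint_positions": joint angles; "dq": joint speeds; "tau": joint torques, N m; "tool_pos": TCP position; "tcp_rot": TCP orientation; "contact_force": force on the tool from outside, world axes, zero at the start; "moment": the same for the moment, N m; "grip_width": finger opening in mm; "finger_force": force on a finger pad.
Only numpy, scipy, OpenCV 4.12 (cv2) and the standard library are available. Lean on these libraries where they do the work, as an engineer would, in place of code of your own. Each camera call takes 0.05 s, during which the arm holds its last target. There are 200 camera calls.

## Working session

There is one attempt and no reset: what is moved stays moved. The work goes in short steps, Python scripts to look and compute and a shell command to move; the robot and the scene stay as the last step left them, time stands still between calls to the robot, and variables do not carry over. Pictures are saved under pics/ and viewed, at most 14 in all, crops included, and the job is handed in when it is done.

```bash
mkdir -p pics
cat > h.py <<'E'
import numpy as np, cv2
from scipy.spatial.transform import Rotation as R
from plant import bot
def Rm(o):
    o=np.array(o)
    return R.from_euler('xyz',o).as_matrix() if o.size==3 else (o if o.shape==(3,3) else R.from_quat(o).as_matrix())
def ray(cam,px,z):
    m=bot.camera_model(cam); px=np.atleast_2d(px).astype(float)
    d=np.c_[(px[:,0]-m['cx'])/m['fx'],(px[:,1]-m['cy'])/m['fy'],np.ones(len(px))]@Rm(m['orientation']).T
    p=np.array(m['position']); return p+d*((z-p[2])/d[:,2])[:,None]
def save(cam,name):
    im=bot.capture(cam); cv2.imwrite('pics/'+name,im[:,:,::-1]); return im
E
python3 - <<'E'
from h import *
save('top','top0.png'); save('side','side0.png')
for c in('top','side'): print(bot.camera_model(c))
Z=dict(black_battery_mid=8,silver_battery_mid=8,amber_jar_mid=42,screw_drawer_mid=28,white_jar_mid=42,red_tray=10,blue_tray=10,phone=8,mouse=20)
for n,z in Z.items():
    for r in bot.outline_of(n,'top')[:2]:
        c=max(cv2.findContours(r['mask'].astype('uint8'),0,1)[0],key=len)[:,0]
        w=ray('top',c,z)[:,:2].astype('float32'); b=cv2.minAreaRect(w)
        print(n,round(r['p'],2),np.round(r['pixel']),np.round(b[0],1),np.round(b[1],1),round(b[2],1))
print(bot.get_obs())
E
```

```text
{'fx': 382.9872336513327, 'fy': 382.9872336513327, 'cx': 275.2778915390765, 'cy': 206.05462559079038, 'position': array([ 388.83728901,    8.23896337, 1108.56043394]), 'orientation': array([-2.98421159, -0.00902416, -1.59909253])}
{'fx': 431.15883923538513, 'fy': 431.15883923538513, 'cx': 269.74935000309335, 'cy': 211.42322948866595, 'position': array([418.5782644 , 720.31224601, 723.39294633]), 'orientation': array([-2.29940693,  0.01086081, -2.97668798])}
black_battery_mid 0.7 [204. 173.] [668.1 197.8] [77.7 41.7] 25.5
silver_battery_mid 0.9 [292. 173.] [667.5 -56.3] [42.5 77.4] 62.0
amber_jar_mid 0.44 [275. 220.] [508.6   3. ] [31.8 31.8] 43.4
screw_drawer_mid 0.67 [349. 176.] [ 642.6 -226.2] [46.3 73.3] 75.1
red_tray 0.96 [366. 245.] [ 440.7 -260.3] [142.  222.6] 5.7
red_tray 0.29 [184. 254.] [440.3 253.4] [139.  222.4] 9.2
blue_tray 0.59 [185. 255.] [440.7 253.7] [143.7 221.4] 9.9
blue_tray 0.22 [294. 173.] [664.4 -56.4] [45.  78.3] 62.0
phone 0.68 [412. 172.] [ 662.5 -411.9] [ 73.4 146.2] 75.5
mouse 0.76 [136. 178.] [652.2 394.2] [102.6  61.6] 5.6
{'time': 0.55, 'joint_positions': array([-1.37301382e+00,  3.41984675e-01,  1.52416803e+00, -7.74250757e-06,
        1.27540576e+00, -1.45998639e-01]), 'dq': array([ 0.00028283,  0.00059896, -0.00030003,  0.0023927 ,  0.00055841,
       -0.00163105]), 'tau': array([-1.74738889e-04, -4.30874634e+01, -2.44362259e+01,  7.19985086e-02,
        4.86751611e-02,  1.33685489e-06]), 'tool_pos': array([ 176.96731636, -494.2587427 ,  226.72468011]), 'tcp_rot': array([3.14155991e+00, 1.23018834e-05, 3.43783398e-01]), 'contact_force': array([ 0.65894558, -0.3886369 , -0.04225173]), 'moment': array([-0.00571147, -0.00359364, -0.00973165]), 'finger_force': 0.0, 'grip_width': 91.823444466575}
```

View pics/top0.png

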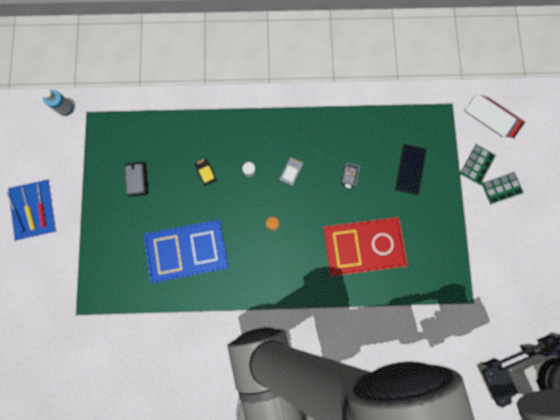

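View pics/side0.png

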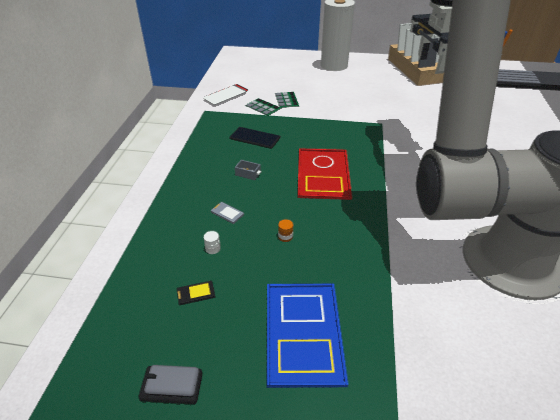

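The top picture shows the blue tray at (186,252) and the red tray at (366,246), each with its yellow bay on the left (+y). The black battery is at (205,172), the white jar at (249,169), the silver battery at (291,171), the drawer at (350,175) with its tab towards the robot, and the amber jar at (273,223). The side picture agrees. Next I'll refine the bays and the drawer.

```bash
cat >> h.py <<'E'
def delta(x,y,z,yawdeg):
    o=bot.get_obs(); M=Rm(o['tcp_rot']); d=M.T@(np.array([x,y,z])-o['tool_pos'])
    yaw=np.degrees(np.arctan2(M[1,0],M[0,0])); t=(yawdeg-yaw+90)%180-90
    print('t',o['time'],'tcp',np.round(o['tool_pos'],1),'yaw',round(yaw,1),'tool delta',np.round(d,1),'rz',round(-np.radians(t),3),'grip',round(o['grip_width'],1),'q6',round(o['joint_positions'][5],2))
E
python3 - <<'E'
from h import *
from scipy.optimize import minimize
im=cv2.imread('pics/top0.png').astype(int); b,g,r=im[...,0],im[...,1],im[...,2]
def rect(m,n):
    k=cv2.findContours(m.astype('uint8'),0,1)[0]
    for c in sorted(k,key=cv2.contourArea)[-2:]:
        q=cv2.minAreaRect(ray('top',c[:,0],4)[:,:2].astype('float32')); print(n,np.round(q[0],1),np.round(q[1],1),round(q[2],1))
reg=np.zeros(r.shape,bool); reg[222:272,328:404]=1
rect(reg&(g>110),'red')
reg[:]=0; reg[224:280,148:224]=1
rect(reg&(r>110),'blue')
reg[:]=0; reg[158:180,238:260]=1
rect(reg&(r>110),'wjar')
bot.capture('top'); bot.capture('side')
M={c:bot.outline_of('screw_drawer_mid',c)[0]['mask'] for c in('top','side')}
P=np.array([[x,y,z] for x in(-30,30) for y in(-20,20) for z in(0,28)]+[[-37,y,z] for y in(-7,7) for z in(8,20)],float)
def cost(v):
    s=0
    for c,m in M.items():
        k=bot.camera_model(c); w=P@R.from_euler('z',v[2]).as_matrix().T+[v[0],v[1],0]
        q=(w-k['position'])@Rm(k['orientation']); u=np.c_[k['fx']*q[:,0]/q[:,2]+k['cx'],k['fy']*q[:,1]/q[:,2]+k['cy']]
        a=np.zeros(m.shape,'uint8'); cv2.fillConvexPoly(a,cv2.convexHull(np.round(u*16).astype('int32')),1,shift=4)
        s+=1-(m&(a>0)).sum()/(m|(a>0)).sum()
    return s
o=minimize(cost,[647,-229,-.26],method='Nelder-Mead',options=dict(initial_simplex=[[647,-229,-.26],[657,-229,-.26],[647,-219,-.26],[647,-229,-.1]]))
print(o.x,o.fun)
r=bot.outline_of('amber_jar_mid','side')
for q in r[:1]: print('amber side',q['p'],q['pixel'],ray('side',q['pixel'],21))
delta(o.x[0],o.x[1],120,np.degrees(o.x[2]))
E
```

```text
red [ 445.  -311.2] [64.1 63.2] 88.4
red [ 435.8 -208.2] [105.4  71.8] 5.8
blue [450.1 202.8] [90.6 70.3] 9.2
blue [433.  305.4] [105.6  72.4] 9.6
wjar [678.7  69.4] [42.2 38.7] 25.8Traceback (most recent call last):
  File "<stdin>", line 15, in <module>
IndexError: list index out of range
```

The bays match the tray geometry. The network missed the drawer in this look, so I'll approach on the first estimate (648,-229, -15°).

```bash
python3 -c "
from h import *
delta(648,-229,120,-15)"
```

```text
t 0.7 tcp [ 177.  -494.3  226.7] yaw 19.7 tool delta [532.9 -91.  106.7] rz 0.606 grip 91.6 q6 -0.15
```

```bash
python3 -m jog '[[44,-7.6,6,0,0,0],[44,-7.6,6,0,0,0],[44,-7.6,6,0,0,0],[44,-7.6,6,0,0,0],[44,-7.6,6,0,0,0],[44,-7.6,6,0,0,0],[44,-7.6,6,0,0,0],[44,-7.6,6,0,0,0],[44,-7.6,6,0,0,0],[44,-7.6,6,0,0,0],[44,-7.6,6,0,0,0],[44,-7.6,6,0,0,0]]' 100
python3 -m jog '[[0,0,0,0,0,0.13],[0,0,0,0,0,0.13],[0,0,0,0,0,0.13],[0,0,0,0,0,0.13],[0,0,0,0,0,0.086],[0,0,0,0,0,0],[0,0,0,0,0,0]]'
python3 - <<'E'
from h import *
from scipy.optimize import minimize
save('top','top1.png'); save('side','side1.png')
M={}
for c in('top','side'):
    r=bot.outline_of('screw_drawer_mid',c)
    if r: M[c]=r[0]['mask']; print(c,r[0]['p'],r[0]['pixel'],M[c].sum())
delta(648,-229,120,-15)
E
```

```text
time: 1.9
tool_pos: [644.8, -229.3, 154.4]
tcp_rot: [3.141, 0.0, 0.344]
contact_force: [0.5, -1.4, 0.3]
grip_width: 92.0
finger_force: 0.0
time: 2.6
tool_pos: [643.3, -230.5, 154.6]
tcp_rot: [3.142, 0.0, -0.26]
contact_force: [0.2, -0.3, -0.4]
grip_width: 92.1
finger_force: 0.0
side 0.7 [245.2, 169.4] 385
t 2.8 tcp [ 643.3 -230.5  154.7] yaw -15.0 tool delta [ 4.1 -2.6 34.7] rz 0.001 grip 91.8 q6 1.38
```

View pics/side1.png

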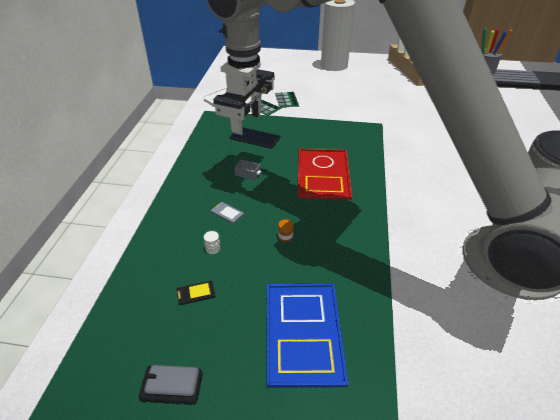

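The gripper hangs over the drawer at (247,170), yawed along it. I'll fit the drawer from this side mask, then go down.

Run:
```python
from h import *
from scipy.optimize import minimize
m=bot.outline_of('screw_drawer_mid','side')[0]['mask']
P=np.array([[x,y,z] for x in(-30,30) for y in(-20,20) for z in(0,28)]+[[-37,y,z] for y in(-7,7) for z in(8,20)],float)
k=bot.camera_model('side')
def cost(v):
    w=P@R.from_euler('z',v[2]).as_matrix().T+[v[0],v[1],0]
    q=(w-k['position'])@Rm(k['orientation']); u=np.c_[k['fx']*q[:,0]/q[:,2]+k['cx'],k['fy']*q[:,1]/q[:,2]+k['cy']]
    a=np.zeros(m.shape,'uint8'); cv2.fillConvexPoly(a,cv2.convexHull(np.round(u*16).astype('int32')),1,shift=4)
    return 1-(m&(a>0)).sum()/(m|(a>0)).sum()
o=minimize(cost,[647,-229,-.26],method='Nelder-Mead',options=dict(initial_simplex=[[647,-229,-.26],[657,-229,-.26],[647,-219,-.26],[647,-229,-.1]]))
print(o.x,o.fun); delta(o.x[0],o.x[1],5,-15)
```

```text
[ 6.46971570e+02 -2.25983434e+02 -2.57939915e-01] 0.11290322580645162
t 2.85 tcp [ 643.3 -230.5  154.7] yaw -15.0 tool delta [  2.4  -5.3 149.7] rz 0.0 grip 91.7 q6 1.38
```

```bash
python3 -m jog '[[3,-4,30,0,0,0],[0,0,30,0,0,0],[0,0,30,0,0,0],[0,0,25,0,0,0],[0,0,20,0,0,0],[0,0,14,0,0,0],[0,0,0,0,0,0],[0,0,0,0,0,0]]' 100
python3 -m jog '[[0,0,0,0,0,0],[0,0,0,0,0,0],[0,0,0,0,0,0],[0,0,0,0,0,0],[0,0,0,0,0,0],[0,0,0,0,0,0],[0,0,0,0,0,0],[0,0,0,0,0,0]]' 0
```

```text
time: 3.65
tool_pos: [647.7, -227.6, 6.3]
tcp_rot: [3.141, -0.001, -0.262]
contact_force: [0.9, -0.1, 0.4]
grip_width: 91.9
finger_force: 0.0
time: 4.45
tool_pos: [647.3, -227.4, 5.7]
tcp_rot: [3.142, 0.0, -0.262]
contact_force: [-0.1, 0.3, 0.5]
grip_width: 39.7
finger_force: 29.9
```

```bash
python3 -m jog '[[0,0,-15,0,0,0],[0,0,-30,0,0,0],[0,0,-35,0,0,0],[0,0,-30,0,0,0],[0,0,0,0,0,-0.1],[0,0,0,0,0,-0.12],[0,0,0,0,0,-0.12],[0,0,0,0,0,-0.088],[0,0,0,0,0,0],[0,0,0,0,0,0]]'
python3 -c "
from h import *
save('side','side2.png')
r=bot.outline_of('screw_drawer_mid','side'); print([(a['p'],a['pixel']) for a in r[:2]])
delta(450,202.7,70,9.5)"
```

```text
time: 5.45
tool_pos: [647.4, -227.4, 116.5]
tcp_rot: [3.141, -0.001, 0.163]
contact_force: [0.6, -0.6, -1.4]
grip_width: 39.8
finger_force: 29.9
[(0.6, [249.1, 135.6])]
t 5.55 tcp [ 647.3 -227.4  116.1] yaw 9.4 tool delta [-124.5 -456.6   45.9] rz -0.002 grip 40.3 q6 0.96
```

```bash
python3 -m jog '[[-5,-18,0,0,0,0],[-11,-39,0,0,0,0],[-11,-39,0,0,0,0],[-11,-39,0,0,0,0],[-11,-40,0,0,0,0],[-11,-40,0,0,0,0],[-11,-40,0,0,0,0],[-11,-40,0,0,0,0],[-11,-40,0,0,0,0],[-11,-40,0,0,0,0],[-10,-40,0,0,0,0],[-6,-24,0,0,0,0]]'
python3 -m jog '[[-4.5,-17.6,0,0,0,0],[0,0,0,0,0,0],[0,0,0,0,0,0]]'
python3 -c "
from h import *
save('top','top2.png')
delta(450,202.7,11,9.5)"
```

```text
time: 6.75
tool_pos: [455.1, 188.0, 116.1]
tcp_rot: [-3.141, -0.0, 0.166]
contact_force: [0.5, -0.8, -0.1]
grip_width: 39.6
finger_force: 29.9
time: 7.05
tool_pos: [449.3, 202.4, 115.9]
tcp_rot: [3.141, -0.001, 0.166]
contact_force: [1.5, -0.0, -0.2]
grip_width: 39.6
finger_force: 29.9
t 7.1 tcp [449.5 202.  115.9] yaw 9.5 tool delta [  0.5  -0.7 104.9] rz -0.001 grip 39.7 q6 1.67
```

```bash
python3 -m jog '[[0,-0.5,20,0,0,0],[0,0,30,0,0,0],[0,0,25,0,0,0],[0,0,15,0,0,0],[0,0,8,0,0,0],[0,0,5,0,0,0],[0,0,2.5,0,0,0],[0,0,0,0,0,0],[0,0,0,0,0,0]]'
python3 -m jog '[[0,0,0,0,0,0],[0,0,0,0,0,0],[0,0,0,0,0,0],[0,0,0,0,0,0],[0,0,-15,0,0,0],[0,0,-30,0,0,0],[0,0,-35,0,0,0],[0,0,-30,0,0,0],[0,0,0,0,0,0],[0,0,0,0,0,0]]' 58
python3 -c "
from h import *
delta(667,198,110,25.5)"
```

```text
time: 8.0
tool_pos: [449.5, 203.0, 10.8]
tcp_rot: [-3.142, -0.001, 0.166]
contact_force: [0.4, -0.3, -0.5]
grip_width: 39.8
finger_force: 29.9
time: 9.0
tool_pos: [449.2, 203.0, 120.6]
tcp_rot: [-3.142, -0.001, 0.166]
contact_force: [0.3, 0.2, -1.2]
grip_width: 53.3
finger_force: 0.0
t 9.0 tcp [449.2 203.  120.6] yaw 9.5 tool delta [214.   40.9  10.9] rz -0.279 grip 53.3 q6 1.67
```

```bash
python3 -m jog '[[20,4,0,0,0,0],[38,7.5,0,0,0,0],[38,7.5,0,0,0,0],[38,7.5,0,0,0,0],[38,7.5,0,0,0,0],[28,5,0,0,0,0],[15,2.5,0,0,0,0],[0,0,0,0,0,-0.13],[0,0,0,0,0,-0.149],[0,0,0,0,0,0],[0,0,0,0,0,0]]' 75
python3 - <<'E'
from h import *
save('top','top3.png'); save('side','side3.png')
im=cv2.imread('pics/top3.png'); 
for n,z in(('black_battery_mid',8),):
    for c in('top','side'):
        for r in bot.outline_of(n,c)[:1]:
            k=max(cv2.findContours(r['mask'].astype('uint8'),0,1)[0],key=len)[:,0]
            b=cv2.minAreaRect(ray(c,k,z)[:,:2].astype('float32')); print(n,c,round(r['p'],2),np.round(b[0],1),np.round(b[1],1),round(b[2],1))
delta(668,198,2,25.5)
a=cv2.resize(im[200:290,130:240],None,fx=4,fy=4); cv2.imwrite('pics/c3.png',a)
E
```

```text
time: 10.1
tool_pos: [667.3, 197.4, 118.6]
tcp_rot: [-3.141, 0.002, 0.441]
contact_force: [0.5, -0.0, -0.9]
grip_width: 68.6
finger_force: 0.0
black_battery_mid top 0.65 [669.5 178.6] [65.4 21.6] 9.1
black_battery_mid side 0.82 [669.2 200.7] [74.6 47.1] 23.8
t 10.3 tcp [667.8 197.5 120. ] yaw 25.4 tool delta [  0.4  -0.4 118. ] rz -0.002 grip 68.7 q6 1.31
```

View pics/side3.png

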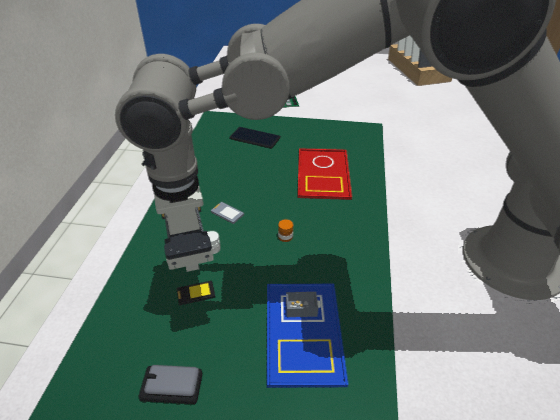

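The drawer stands inside the white bay at (302,304). The gripper is over the black battery at (196,292), and both measurements of the battery agree.

```bash
python3 -m jog '[[0.5,-1,30,0,0,0],[0,0,30,0,0,0],[0,0,25,0,0,0],[0,0,15,0,0,0],[0,0,10,0,0,0],[0,0,5,0,0,0],[0,0,3,0,0,0],[0,0,0,0,0,0],[0,0,0,0,0,0]]'
python3 -m jog '[[0,0,0,0,0,0],[0,0,0,0,0,0],[0,0,0,0,0,0],[0,0,0,0,0,0],[0,0,0,0,0,0],[0,0,0,0,0,0]]' 0
```

```text
time: 11.2
tool_pos: [668.5, 198.7, 3.2]
tcp_rot: [3.141, -0.002, 0.445]
contact_force: [0.1, -0.7, -0.8]
grip_width: 68.9
finger_force: 0.0
time: 11.8
tool_pos: [668.1, 198.5, 2.4]
tcp_rot: [3.141, -0.0, 0.445]
contact_force: [0.8, -0.9, 2.0]
grip_width: 41.3
finger_force: 30.0
```

```bash
python3 -m jog '[[0,0,-15,0,0,0],[0,0,-30,0,0,0],[0,0,-35,0,0,0],[0,0,-28,0,0,0],[0,0,0,0,0,0.1],[0,0,0,0,0,0.13],[0,0,0,0,0,0.114],[0,0,0,0,0,0],[0,0,0,0,0,0]]'
python3 -c "
from h import *
delta(435.8,-208.2,6.5,5.8)"
```

```text
time: 12.7
tool_pos: [668.0, 198.7, 110.8]
tcp_rot: [-3.142, -0.0, 0.104]
contact_force: [-0.9, 0.1, -0.8]
grip_width: 41.1
finger_force: 30.0
t 12.7 tcp [668.  198.7 110.8] yaw 6.0 tool delta [-273.2  380.6  104.2] rz 0.003 grip 41.1 q6 1.65
```

```bash
python3 -m jog '[[-13,18,0,0,0,0],[-25,35,0,0,0,0],[-25,35,0,0,0,0],[-25,35,0,0,0,0],[-25,35,0,0,0,0],[-25,35,0,0,0,0],[-25,35,0,0,0,0],[-25,35,0,0,0,0],[-25,35,0,0,0,0],[-25,35,0,0,0,0],[-22,30,0,0,0,0],[-13,17.5,0,0,0,0]]'
python3 -m jog '[[0,0,25,0,0,0],[0,0,30,0,0,0],[0,0,20,0,0,0],[0,0,0,0,0,0],[0,0,0,0,0,0]]'
python3 -c "
from h import *
delta(435.8,-208.2,7,5.8)"
```

```text
time: 13.9
tool_pos: [433.4, -209.7, 110.7]
tcp_rot: [3.141, -0.0, 0.102]
contact_force: [-0.2, 0.4, -0.2]
grip_width: 41.5
finger_force: 30.0
time: 14.4
tool_pos: [434.9, -207.6, 35.7]
tcp_rot: [3.141, -0.0, 0.102]
contact_force: [0.5, -0.8, -0.5]
grip_width: 41.4
finger_force: 30.0
t 14.4 tcp [ 434.9 -207.6   35.7] yaw 5.9 tool delta [ 0.8  0.7 28.7] rz 0.001 grip 41.4 q6 0.86
```

Gripped at TCP 2.4 with the underside at 0, so the battery meets the tray floor at about 6.4.

```bash
python3 -m jog '[[0.8,0.7,15,0,0,0],[0,0,8,0,0,0],[0,0,4,0,0,0],[0,0,1.7,0,0,0],[0,0,0,0,0,0],[0,0,0,0,0,0]]'
python3 -m jog '[[0,0,0,0,0,0],[0,0,0,0,0,0],[0,0,0,0,0,0],[0,0,0,0,0,0],[0,0,-10,0,0,0],[0,0,-30,0,0,0],[0,0,-35,0,0,0],[0,0,-28,0,0,0],[0,0,0,0,0,0],[0,0,0,0,0,0]]' 57
python3 -c "
from h import *
delta(668,-56.5,110,-28)"
```

```text
time: 15.0
tool_pos: [435.8, -208.2, 6.9]
tcp_rot: [3.141, -0.001, 0.101]
contact_force: [-1.0, -0.2, -0.7]
grip_width: 41.6
finger_force: 30.0
time: 16.0
tool_pos: [435.7, -208.2, 110.3]
tcp_rot: [3.14, -0.001, 0.101]
contact_force: [-0.1, -0.3, -1.1]
grip_width: 52.6
finger_force: 0.0
t 16.0 tcp [ 435.7 -208.2  110.3] yaw 5.8 tool delta [ 246.4 -127.5    0.5] rz 0.59 grip 52.6 q6 0.87
```

```bash
python3 -m jog '[[16,-8.5,0,0,0,0],[30,-15,0,0,0,0],[35,-18,0,0,0,0],[35,-18,0,0,0,0],[35,-18,0,0,0,0],[35,-18,0,0,0,0],[35,-18,0,0,0,0],[25,-14,0,0,0,0],[0,0,0,0,0,0]]' 75
python3 -m jog '[[0,0,0,0,0,0.1],[0,0,0,0,0,0.13],[0,0,0,0,0,0.13],[0,0,0,0,0,0.13],[0,0,0,0,0,0.1],[0,0,0,0,0,0],[0,0,0,0,0,0]]'
python3 - <<'E'
from h import *
save('top','top4.png'); save('side','side4.png')
for c in('top','side'):
    for r in bot.outline_of('silver_battery_mid',c)[:1]:
        k=max(cv2.findContours(r['mask'].astype('uint8'),0,1)[0],key=len)[:,0]
        b=cv2.minAreaRect(ray(c,k,8)[:,:2].astype('float32')); print(c,round(r['p'],2),np.round(b[0],1),np.round(b[1],1),round(b[2],1))
delta(668,-56.5,2.5,-28)
E
```

```text
time: 16.9
tool_pos: [668.7, -53.7, 107.1]
tcp_rot: [-3.14, 0.002, 0.104]
contact_force: [0.3, -0.1, -1.0]
grip_width: 69.0
finger_force: 0.0
time: 17.6
tool_pos: [666.6, -56.8, 108.6]
tcp_rot: [3.141, 0.002, -0.487]
contact_force: [1.0, 0.5, -0.4]
grip_width: 69.1
finger_force: 0.0
top 0.63 [ 661.9 -411.7] [ 74.1 148.7] 77.0
side 0.85 [664.6 -51.1] [47.8 80.1] 63.1
t 17.8 tcp [667.2 -56.6 109.3] yaw -28.0 tool delta [  0.7  -0.5 106.8] rz 0.001 grip 68.6 q6 1.86
```

View pics/side4.png

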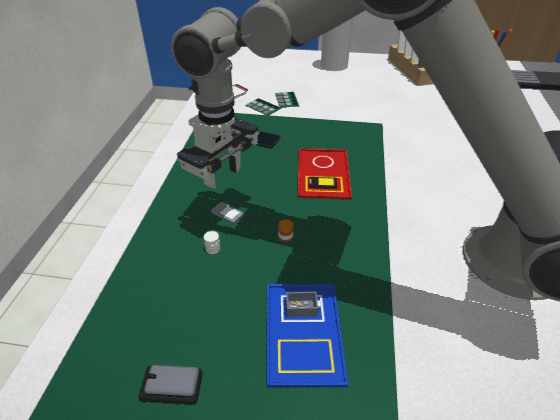

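The black battery lies in the red tray's yellow bay at (324,184), and the gripper is over the silver battery at (228,212).

```bash
python3 -m jog '[[0,-1,30,0,0,0],[0,0,30,0,0,0],[0,0,20,0,0,0],[0,0,13,0,0,0],[0,0,8,0,0,0],[0,0,4,0,0,0],[0,0,2,0,0,0],[0,0,0,0,0,0],[0,0,0,0,0,0]]'
python3 -m jog '[[0,0,0,0,0,0],[0,0,0,0,0,0],[0,0,0,0,0,0],[0,0,0,0,0,0],[0,0,0,0,0,0],[0,0,0,0,0,0]]' 0
python3 -m jog '[[0,0,-15,0,0,0],[0,0,-30,0,0,0],[0,0,-35,0,0,0],[0,0,-28,0,0,0],[0,0,0,0,0,-0.1],[0,0,0,0,0,-0.13],[0,0,0,0,0,-0.13],[0,0,0,0,0,-0.13],[0,0,0,0,0,-0.1],[0,0,0,0,0,-0.065],[0,0,0,0,0,0],[0,0,0,0,0,0]]'
python3 -c "
from h import *
delta(433,305.3,40,9.6)"
```

```text
time: 18.7
tool_pos: [668.4, -55.7, 3.4]
tcp_rot: [-3.141, -0.002, -0.489]
contact_force: [-0.1, -0.1, 0.5]
grip_width: 69.1
finger_force: 0.0
time: 19.3
tool_pos: [667.9, -55.7, 2.6]
tcp_rot: [3.141, -0.0, -0.489]
contact_force: [0.7, -1.3, 1.3]
grip_width: 41.6
finger_force: 30.0
time: 20.5
tool_pos: [668.0, -55.6, 111.2]
tcp_rot: [3.141, -0.001, 0.164]
contact_force: [-0.2, 0.6, 0.3]
grip_width: 41.7
finger_force: 30.0
t 20.5 tcp [668.  -55.6 111.2] yaw 9.4 tool delta [-173.  -394.4   71. ] rz -0.004 grip 41.7 q6 1.21
```

```bash
python3 -m jog '[[-8,-18,0,0,0,0],[-16,-36,0,0,0,0],[-16,-36,0,0,0,0],[-16,-36,0,0,0,0],[-16,-36,0,0,0,0],[-16,-36,0,0,0,0],[-16,-36,0,0,0,0],[-16,-36,0,0,0,0],[-16,-36,0,0,0,0],[-16,-36,0,0,0,0],[-13,-32,0,0,0,0],[-8,-20,0,0,0,0]]'
python3 -m jog '[[0,0,25,0,0,0],[0,0,30,0,0,0],[0,0,20,0,0,0],[0,0,0,0,0,0],[0,0,0,0,0,0]]'
python3 -c "
from h import *
delta(433,305.3,7.1,9.6)"
```

```text
time: 21.7
tool_pos: [430.8, 306.4, 111.0]
tcp_rot: [-3.141, -0.0, 0.166]
contact_force: [-0.4, -0.2, -0.0]
grip_width: 41.3
finger_force: 30.0
time: 22.2
tool_pos: [432.6, 304.6, 36.0]
tcp_rot: [3.142, -0.0, 0.165]
contact_force: [0.5, -0.6, -0.5]
grip_width: 41.2
finger_force: 30.0
t 22.2 tcp [432.6 304.6  36. ] yaw 9.5 tool delta [ 0.6 -0.6 28.9] rz -0.003 grip 41.2 q6 1.87
```

```bash
python3 -m jog '[[0.6,-0.6,15,0,0,0],[0,0,8,0,0,0],[0,0,4,0,0,0],[0,0,1.9,0,0,0],[0,0,0,0,0,0],[0,0,0,0,0,0]]'
python3 -m jog '[[0,0,0,0,0,0],[0,0,0,0,0,0],[0,0,0,0,0,0],[0,0,0,0,0,0],[0,0,-10,0,0,0],[0,0,-30,0,0,0],[0,0,-35,0,0,0],[0,0,-35,0,0,0],[0,0,0,0,0,0],[0,0,0,0,0,0]]' 57
python3 -c "
from h import *
save('side','side5.png')
r=bot.outline_of('amber_jar_mid','side')
for q in r[:1]: print(q['p'],q['pixel'],ray('side',q['pixel'],25))
delta(508.6,3,120,5.8)"
```

```text
time: 22.8
tool_pos: [433.0, 305.3, 7.0]
tcp_rot: [-3.141, -0.001, 0.166]
contact_force: [0.6, 0.2, -0.5]
grip_width: 41.5
finger_force: 30.0
time: 23.8
tool_pos: [433.1, 305.3, 117.8]
tcp_rot: [-3.141, -0.002, 0.166]
contact_force: [-0.2, -0.5, -0.7]
grip_width: 52.1
finger_force: 0.0
0.64 [278.8, 229.4] [[523.45048747   8.22589431  25.        ]]
t 23.9 tcp [432.1 304.8 116. ] yaw 9.5 tool delta [ 25.6 310.3  -3.9] rz 0.065 grip 52.7 q6 1.87
```

The network's side point is 7 px left of the jar I see at (286,230); correcting for that gives x ≈ 509, which agrees with the top view.

```bash
python3 -m jog '[[2,18,0,0,0,0],[3,36,0,0,0,0],[3,36,0,0,0,0],[3,36,0,0,0,0],[3,36,0,0,0,0],[3,36,0,0,0,0],[3,36,0,0,0,0],[3,36,0,0,0,0],[2.6,26,0,0,0,0],[0,14.3,0,0,0,0],[0,0,0,0,0,0.065],[0,0,0,0,0,0]]' 90
python3 - <<'E'
from h import *
im=save('side','side6.png'); cv2.imwrite('pics/c6.png',cv2.resize(im[130:400,170:370,::-1],None,fx=2.2,fy=2.2))
k=bot.camera_model('side'); 
for z in(0,42):
    q=(np.array([508.6,3,z])-k['position'])@Rm(k['orientation']); print(k['fx']*q[0]/q[2]+k['cx'],k['fy']*q[1]/q[2]+k['cy'])
delta(508.6,3,9,5.8)
E
```

```text
time: 25.1
tool_pos: [508.5, 3.4, 115.7]
tcp_rot: [-3.141, 0.002, 0.099]
contact_force: [-0.1, -0.5, -0.4]
grip_width: 82.6
finger_force: 0.0
285.3021548256914 236.13659741792083
285.5422145640553 223.21954481563213
t 25.15 tcp [508.5   3.8 115.9] yaw 5.8 tool delta [  0.2   0.8 106.9] rz 0.001 grip 82.7 q6 1.33
```

View pics/c6.png

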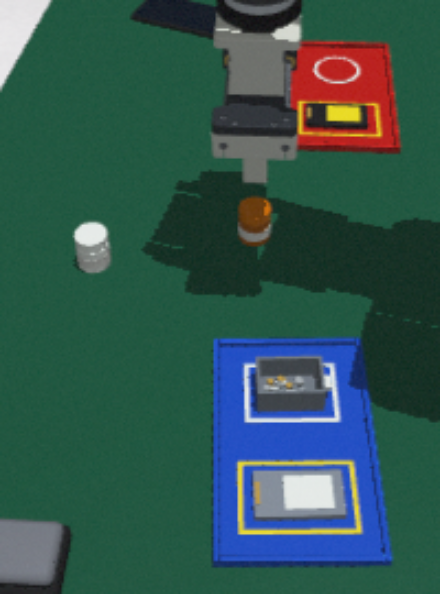

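All three placed parts sit centred in their bays. The jar, at full-picture (285,231), matches the predicted position. I'll grip it now.

```bash
python3 -m jog '[[0,0.8,30,0,0,0],[0,0,30,0,0,0],[0,0,20,0,0,0],[0,0,15,0,0,0],[0,0,8,0,0,0],[0,0,5,0,0,0],[0,0,0,0,0,0],[0,0,0,0,0,0]]'
python3 -m jog '[[0,0,0,0,0,0],[0,0,0,0,0,0],[0,0,0,0,0,0],[0,0,0,0,0,0],[0,0,0,0,0,0],[0,0,0,0,0,0],[0,0,0,0,0,0],[0,0,0,0,0,0],[0,0,0,0,0,0]]' 0
python3 -m jog '[[0,0,-15,0,0,0],[0,0,-30,0,0,0],[0,0,-35,0,0,0],[0,0,-28,0,0,0],[0,0,0,0,0,0],[0,0,0,0,0,0]]'
python3 -c "
from h import *
delta(445.3,-311.6,45,5.8)"
```

```text
time: 25.95
tool_pos: [509.7, 2.6, 9.1]
tcp_rot: [3.141, -0.001, 0.101]
contact_force: [0.5, -0.2, 0.2]
grip_width: 82.6
finger_force: 0.0
time: 26.85
tool_pos: [509.3, 2.5, 8.6]
tcp_rot: [3.142, 0.0, 0.101]
contact_force: [0.4, -0.6, 0.1]
grip_width: 33.2
finger_force: 30.0
time: 27.45
tool_pos: [509.3, 2.5, 116.8]
tcp_rot: [3.141, -0.001, 0.101]
contact_force: [-0.4, -0.3, -0.8]
grip_width: 33.6
finger_force: 30.0
t 27.45 tcp [509.3   2.5 116.8] yaw 5.8 tool delta [-95.4 306.1  71.8] rz -0.0 grip 33.6 q6 1.32
```

```bash
python3 -m jog '[[-5,16,0,0,0,0],[-9.5,30,0,0,0,0],[-10,32,0,0,0,0],[-10,32,0,0,0,0],[-10,32,0,0,0,0],[-10,32,0,0,0,0],[-10,32,0,0,0,0],[-10,32,0,0,0,0],[-9,30,0,0,0,0],[-8,24,0,0,0,0],[-4,14,0,0,0,0],[0,0,0,0,0,0]]'
python3 -m jog '[[0,0,25,0,0,0],[0,0,30,0,0,0],[0,0,17,0,0,0],[0,0,0,0,0,0],[0,0,0,0,0,0]]'
python3 -c "
from h import *
delta(445.3,-311.6,13.3,5.8)"
```

```text
time: 28.65
tool_pos: [444.3, -312.5, 115.3]
tcp_rot: [-3.14, 0.001, 0.099]
contact_force: [0.3, -0.3, -0.6]
grip_width: 33.5
finger_force: 30.0
time: 29.15
tool_pos: [445.3, -310.5, 44.6]
tcp_rot: [-3.141, 0.001, 0.102]
contact_force: [-0.9, -0.1, -0.4]
grip_width: 33.4
finger_force: 30.0
t 29.15 tcp [ 445.3 -310.5   44.6] yaw 5.8 tool delta [-0.1  1.1 31.3] rz 0.001 grip 33.4 q6 0.72
```

```bash
python3 -m jog '[[0,1,15,0,0,0],[0,0,9,0,0,0],[0,0,5,0,0,0],[0,0,2.3,0,0,0],[0,0,0,0,0,0],[0,0,0,0,0,0]]'
python3 -m jog '[[0,0,0,0,0,0],[0,0,0,0,0,0],[0,0,0,0,0,0],[0,0,0,0,0,0],[0,0,-10,0,0,0],[0,0,-30,0,0,0],[0,0,-35,0,0,0],[0,0,-35,0,0,0],[0,0,-40,0,0,0],[0,0,-40,0,0,0],[0,0,0,0,0,0],[0,0,0,0,0,0]]' 50
python3 -c "
from h import *
save('side','side7.png')
delta(445.3,-311.6,13.3,5.8)"
```

```text
time: 29.75
tool_pos: [445.4, -312.7, 13.7]
tcp_rot: [3.141, -0.0, 0.101]
contact_force: [0.4, -0.5, -1.5]
grip_width: 33.3
finger_force: 30.0
time: 30.95
tool_pos: [445.4, -312.7, 204.8]
tcp_rot: [3.139, -0.002, 0.101]
contact_force: [-0.3, 0.1, 0.2]
grip_width: 46.0
finger_force: 0.0
t 31.0 tcp [ 444.8 -312.2  203.4] yaw 5.8 tool delta [  0.5  -0.6 190.1] rz -0.0 grip 46.1 q6 0.72
```

View pics/side7.png

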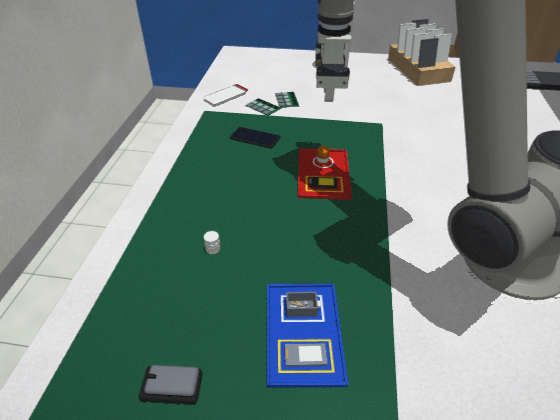

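The jar stands in the ring at (323,157), the other three parts sit in their bays, and the white jar (212,242), phone (255,137) and mouse (171,383) are where they were. I'm handing in.

```bash
python3 -c "
from plant import bot
print(bot.close_job())"
```

```text
the job is handed in; nothing more can be done
None
```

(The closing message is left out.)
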